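Close the degassing chamber's vent and point out the vacuum gauge

ROBOT

A 6-joint arm with a two-finger parallel gripper is mounted at the origin on the work surface. World frame = base frame: x ahead of the robot, y to its left, z up, the work surface at z = 0. Lengths are in m, angles in rad, forces in N, time in s.
With the tool pointing down it reaches from about 0.3 to 0.85 m from the base axis. Payload 5.4 kg.
Tool frame: the origin (TCP) lies on the centre line of the jaws, within the pads' length; the fingertips stand ctrl.tip_extent ahead of it and the grasp point (between the pads) lies 2 mm behind it (ctrl.tip_extent is the distance from the TCP to the fingertips, in m); z points along the fingers, y is the direction in which the jaws open and shut (so a half turn about z gives the same grasp; the last joint's range is limited). The gripper opens to 85 mm and grips with 20 to 120 N. Pads are 22 mm wide; open, the fingers measure 114 mm over their backs; the gripper's body (76 mm by 85 mm) begins 54 mm behind the grasp point. The pads swing forward as they close: fully open they stand 13 mm farther back than shut.
Start: joints at [1.097, 0.158, 1.597, -0, 1.386, -0.21], TCP at [0.15, 0.555, 0.248] pointing down, gripper open.
Joint ranges: [-2.91, 2.91], [-0.94, 2.29], [0.18, 2.7], [-1.29, 4.43], [0.17, 2.64], [-3, 3]. Speed limits (rad/s): [2.57, 2.57, 3.14, 3.14, 3.14, 3.14].

INTERFACE

Orientations are given as a unit quaternion [x, y, z, w].
In Python, from plant import ctrl gives the robot as it stands.
- The arm moves only by the tool carry_out, never from a script. Its argument "rows" is a list that holds one entry, the list of rows, each a list of 7 numbers: the shift along the world's x, y, z in m, then the turn, a rotation vector about the world's x, y, z in degrees, then the opening, from 0 (shut) to 1 (fully open). A call has exactly 5 rows; each row is the pose to reach, as a shift and turn from the pose measured when the call began; what a row does not reach only later rows make up. A row lasts 1/10 s, in which the tool goes at most 50 mm and 8.59 degrees, less where a joint would pass 70% of its speed; a pose out of reach is approached as far as the arm can. A call with a gripper value outside its range is refused whole. The fingers move at their own pace and stop on an object; "grip_force" is the grip in N (left out, the last holds). Time passes only in rows, so rows that repeat a pose let the fingers close, or fill a call up. It gives the time, the measured TCP pose, the force and the opening at its end, in the units of the state.
- ctrl.state(): the state, without advancing time (a new reading comes with each control period).
- ctrl.get_image(name): name is "scene" or "top"; returns (picture, depth): 480x640x3 uint8, red, green, blue; 480x640 float32, m along the optical axis (not along the pixel's ray), 0 where there is no reading.
- ctrl.camera_model(name): a dict with "mtx" (3x3 intrinsics, pixels), "k1" (the pictures are not rectified: a ray, as slopes to the right and down, at radius r is drawn at 1 + k1 r^2 times it, then the intrinsics apply), "world_from_camera" (4x4, takes a point from camera to world coordinates). Camera axes: x right, y down, z forward; pixel columns grow to the right and rows downward; lengths in m; the calibration is good to about 2 mm. A picture is of the moment at which its call begins. camera_model takes no time and is no camera call.
- ctrl.job_done(): hands the job in, once; it reports no verdict.
The state is a dict: "time": time; "q": joint angles; "qvel": joint speeds; "joint_efforts": joint torques, N m; "tcp_pos": TCP position; "ee_rot": TCP orientation; "ft_force": force on the tool from outside, world axes, zero at the start; "torque": the same for the moment, N m; "gripper_width": finger opening in m.
Only numpy, scipy, OpenCV 4.12 (cv2) and the standard library are available. Lean on these libraries where they do the work, as an engineer would, in place of code of your own. Each camera call takes 0.05 s, during which the arm holds its last target.

TASK

Get the vacuum chamber ready for the apprentice to pump down: with a fingertip, push the lever of its vent valve round until the valve is fully closed, without gripping the lever and leaving the pump valve open as it is. Then show the apprentice what to watch: point at the middle of the vacuum gauge's dial from above, with the fingertips held just over it (within about two fingers' breadth) and never touching the gauge, stay there for at least two seconds, and finish still pointing. Leave the cups, jars, timer, mould and cast on the bench and on the lid where they are.

Things in the scene. Friction and masses are not known exactly. Their poses are not given: they have to be found in the camera images.
- chamber: vacuum chamber, fixed, at any heading: steel pot 210 mm across, flat clear lid 216 mm across, its top 160 mm above the bench. Origin: centre of the underside; z up. A pipe lies along its y axis 22 mm above the lid: gauge in the middle, vent valve 50 mm to +y (ends in a short cone, 103 mm out), pump valve 50 mm to -y (goes on as a copper pipe that bends down to the bench 140 mm out)
- vent_valve (a joint): vent valve's lever, turning on an upright stem: 0 = open (along the pipe, pointing outwards to chamber +y), 1.571 = closed (square across the pipe, pointing to chamber -x), with a stop at each end. It closes anticlockwise seen from above, starts between 0 and 0.5, stays where it is left; friction about 0.15 N m (2 to 3 N at the grip)
- vent_pivot (a point): point on the vent lever's turning axis, at mid-height of the lever's grip (213 mm above the bench)
- vent_tip (a point): middle of the outer end of the vent lever's black grip, 86 mm from the pivot. The grip is a straight level bar 14 mm wide and 11 mm high that runs from 30 to 86 mm from the pivot; the silencer and pipe below it reach up to 195 mm above the bench
- pump_valve (a joint): pump valve's lever, the same kind, 50 mm to the other side of the gauge; 0 = open (lever along the pipe, pointing outwards, chamber -y), 1.571 = closed. Starts open (0 to 0.1) and is to stay so
- gauge_dial (a point): vacuum gauge: middle of its dial, on the plane of the bezel's upper rim, the gauge's highest part. The gauge is a round steel case 68 mm across and 30 mm thick that lies face up over the middle of the lid, white dial with black marks, its top 236 mm above the bench; z up
- measure_cup: small white plastic measuring cup, 40 mm across, 42 mm high, standing loose on the chamber's lid on its +x side, about 70 mm from the middle; origin at its underside
- mix_cup: white plastic mixing cup, 86 mm across, 95 mm high, loose on the bench close to the chamber; origin at its underside
- timer: white round wind-up timer with a bar knob, 64 mm across, 44 mm high, loose on the bench (it is not the gauge); origin at its underside
- jar_tall: grey jar with white cap, 72 mm across, 115 mm high, loose; origin at its underside
- jar_short: white jar with black cap, 80 mm across, 75 mm high, loose; origin at its underside
- ear_mould: two-part plaster block mould, 85 x 68 x 48 mm, loose; origin at its underside
- nose_cast: plaster cast of a nose on a small plaque, 60 x 48 mm, 31 mm high, loose; origin at its underside

How it is judged:
On the way, in this order (a step that is already met when the one before it is completed fails the run):
1. the vent valve is pushed fully closed (value of joint vent_valve above 1.45 rad), for 0.2 s.
2. the fingertips point at the middle of the gauge's dial from just above for two seconds, the vent valve closed (value of joint vent_valve above 1.45 rad and horizontal distance between the grasp point and gauge_dial below 0.025 m and z of the grasp point in the frame of gauge_dial between 0.019 and 0.075 m), for 2 s.
At the end, for the whole second after the job is handed in: Vent lever at rest within 0.12 rad of its closed stop; pump lever under 0.25 rad; still pointing at the gauge: the grasp point between the fingers (some 19 mm behind the fingertips) within 25 mm of the dial's middle sideways and 19 to 75 mm above it, after pointing for 2 s (all of step 2 and velocity of joint vent_valve below 0.05 rad/s and value of joint pump_valve below 0.25 rad); the robot touches nothing.
It fails at once if the gauge is touched (contact force between any of the fingers, the arm and gauge above 0.5 N).
It fails at once if the vent lever is gripped from both sides (contact force between the fingers and vent_valve_c0 above 1 N and contact force between the fingers and vent_valve_c1 above 1 N).
It fails at once if the vent lever is moved with the arm or the gripper's body instead of the fingers (contact force between the arm and vent_valve_c0 above 2 N or contact force between the arm and vent_valve_c1 above 2 N or contact force between the arm and vent_valve_c2 above 2 N).
It fails at once if the pump valve is turned (value of joint pump_valve above 0.25 rad).
It fails at once if a cup, jar, the timer, the mould or the cast is pushed more than 25 mm, lifted or knocked over (distance of any of measure_cup, mix_cup, timer, jar_tall, jar_short, ear_mould, nose_cast from where it was at the start of the episode above 0.025 m or angle between any of measure_cup, mix_cup, timer, jar_tall, jar_short, ear_mould's own z axis and vertical above 0.6 rad).
It also fails if it takes over 48 s, if anything falls off the work surface, if the arm or the gripper's body presses on something with over 40 N, if the wrist force passes 120 N, or if a joint passes its speed limit or range.

## Working session

There is one attempt and no reset: what is moved stays moved. The work goes in short steps, Python scripts to look and compute and a tool call to move; the robot and the scene stay as the last step left them, time stands still between calls to the robot, and variables do not carry over. Pictures are saved under pics/ and viewed, and the job is handed in when it is done.

Besides the shell and the picture viewer there is one more tool, called after ">>>" as a command line: name --argument value ..., lists and objects as JSON in quotes. carry_out: Moves the arm, as the interface text tells. Its arguments: {"type":"object","properties":{"rows":{"type":"array"},"grip_force":{"type":"number"}},"required":["rows"]}

```bash
ls; mkdir -p pics; python3 - <<'E'
from plant import ctrl
import cv2
print(ctrl.state(), ctrl.tip_extent)
for n in("scene","top"):
    p,d=ctrl.get_image(n); cv2.imwrite(f"pics/{n}0.png",p[:,:,::-1]); import numpy as np; np.save(f"pics/{n}0.npy",d)
    print(ctrl.camera_model(n))
E
```

```text
pics
{'time': 0.0, 'q': array([ 1.09691550e+00,  1.59050002e-01,  1.59825334e+00, -2.55063272e-05,
        1.38619245e+00, -2.10069945e-01]), 'qvel': array([-0.00092421, -0.00128805,  0.00014136,  0.00101185,  0.00170711,
       -0.00214726]), 'joint_efforts': array([-2.33442115e-03, -3.96008456e+01, -3.31427550e+01, -5.06725719e-04,
        8.64048052e-03, -2.29574363e-05]), 'tcp_pos': array([0.14967991, 0.5545798 , 0.24730576]), 'ee_rot': array([ 1.31520877e-01,  9.91312944e-01, -9.00675187e-04, -3.07300580e-04]), 'ft_force': array([-0.7080943 , -0.29147792, -0.23665126]), 'torque': array([0.00700471, 0.02248458, 0.00452745]), 'gripper_width': 0.08502643225531008} 0.017
{'mtx': array([[485.92837532,   0.        , 313.16425441],
       [  0.        , 485.92837532, 238.33674456],
       [  0.        ,   0.        ,   1.        ]]), 'k1': -0.015510855283908094, 'world_from_camera': array([[-5.18815019e-01,  7.41272264e-01, -4.25847868e-01,
         1.06617305e+00],
       [ 8.54886476e-01,  4.49690314e-01, -2.58742603e-01,
         2.74268425e-01],
       [-2.99053367e-04, -4.98291131e-01, -8.67009723e-01,
         1.11874081e+00],
       [ 0.00000000e+00,  0.00000000e+00,  0.00000000e+00,
         1.00000000e+00]])}
{'mtx': array([[551.7156511 ,   0.        , 308.04221869],
       [  0.        , 551.7156511 , 240.17218249],
       [  0.        ,   0.        ,   1.        ]]), 'k1': -0.040396348326510484, 'world_from_camera': array([[ 0.00646822, -0.98951728,  0.14426958,  0.3595493 ],
       [-0.99997784, -0.00617289,  0.00249459,  0.0080081 ],
       [-0.00157788, -0.14428252, -0.98953528,  1.54166686],
       [ 0.        ,  0.        ,  0.        ,  1.        ]])}
```

View pics/scene0.png

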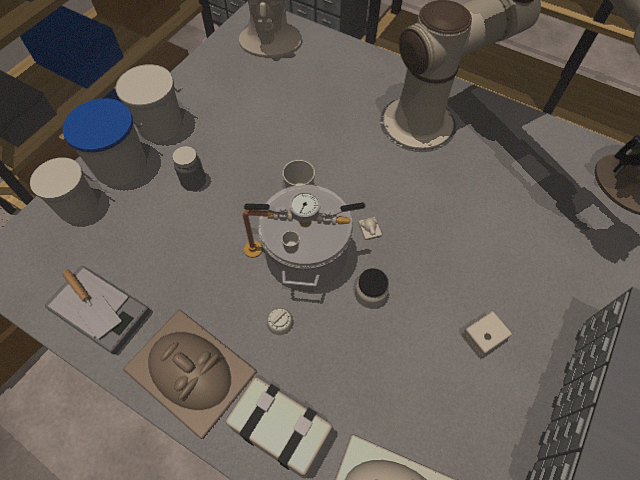

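View pics/top0.png

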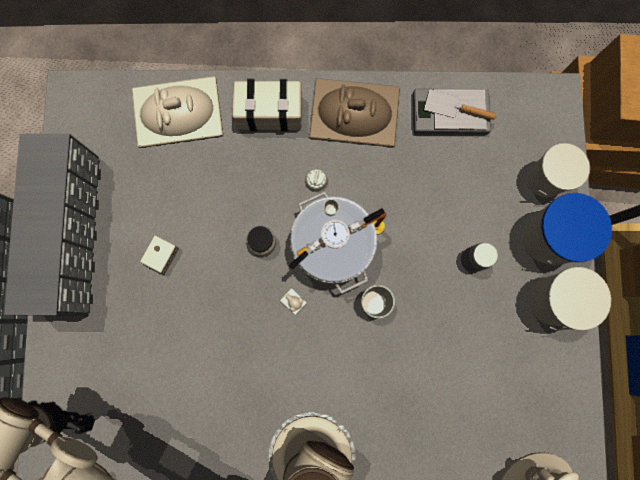

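The chamber sits at about (335,238) in the top picture. The pump side with its copper elbow is upper right at (378,222), and the vent lever is lower left at about (297,265). I'll enlarge this area.

```bash
python3 - <<'E'
import cv2
p=cv2.imread("pics/top0.png")[185:305,260:420]; cv2.imwrite("pics/t_crop.png",cv2.resize(p,None,fx=5,fy=5,interpolation=cv2.INTER_CUBIC))
p=cv2.imread("pics/scene0.png")[170:290,230:390]; cv2.imwrite("pics/s_crop.png",cv2.resize(p,None,fx=5,fy=5,interpolation=cv2.INTER_CUBIC))
E
```

```text
(no output)
```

View pics/t_crop.png

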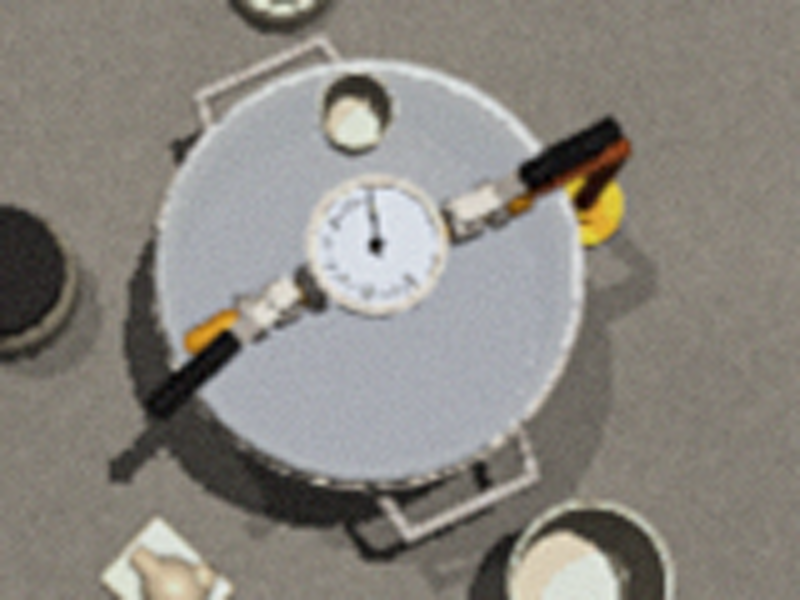

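View pics/s_crop.png

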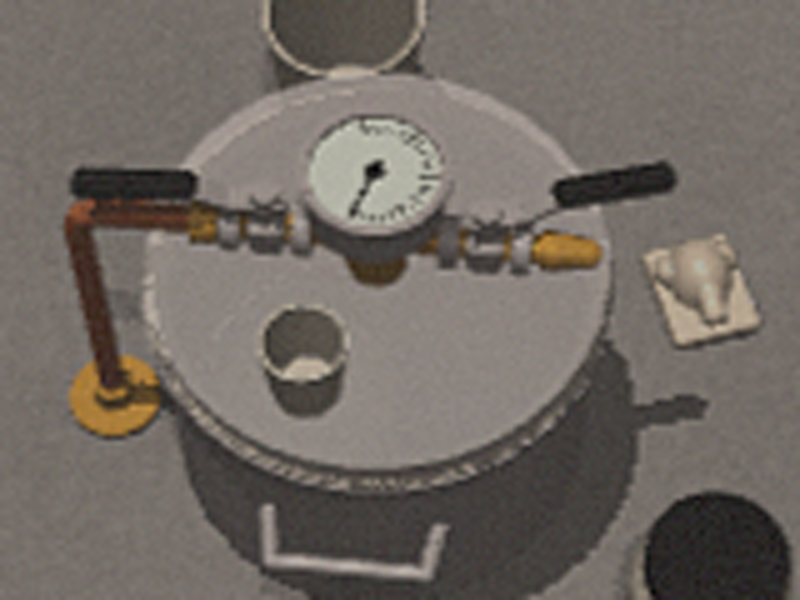

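In the top crop, the dial's middle is at (377,245), the vent grip runs from (235,343) to (158,408), and the pump grip's end is at (613,130). The silencer tip is at (190,340). Next I'll back-project these at their known heights.

```bash
cat > h.py <<'E'
import numpy as np, cv2
from plant import ctrl
def bp(n,u,v,z):
    m=ctrl.camera_model(n); K=m["mtx"];T=m["world_from_camera"]
    x=cv2.undistortPoints(np.array([[[u,v]]],float),K,np.array([m["k1"],0,0,0.]))[0,0]
    d=T[:3,:3]@[x[0],x[1],1]; o=T[:3,3]
    return o+d*(z-o[2])/d[2]
E
python3 - <<'E'
from h import *
np.set_printoptions(precision=4,suppress=True)
t=lambda u,v,z:bp("top",260+u/5,185+v/5,z)
s=lambda u,v,z:bp("scene",230+u/5,170+v/5,z)
g=t(377,245,.236);print("gauge",g,s(375,171,.236))
print("lid centre",t(369,272,.16), s(379,282,.16))
vo,vi=t(158,408,.216),t(235,343,.216)
print("vent out/in",vo,vi,np.linalg.norm(vo-vi)); print("scene",s(674,176,.216),s(556,193,.216))
po,pi=t(613,132,.216),t(525,172,.216);print("pump",po,pi, s(75,184,.216))
print("silencer tip",t(190,340,.182), s(600,252,.182))
print("cup",t(356,92,.202),s(305,330,.202)); print("nose",t(165,572,.015)); print("jarS",t(0,270,.075)); print("mix",t(590,575,.095))
for nm,a in(("po",po),("sil",t(190,340,.182))):
    d=(a-g)[:2]; print(nm,np.degrees(np.arctan2(d[1],d[0])),np.linalg.norm(d))
E
```

```text
gauge [ 0.5653 -0.0541  0.236 ] [ 0.5683 -0.049   0.236 ]
lid centre [ 0.5634 -0.0537  0.16  ] [ 0.5769 -0.0429  0.16  ]
vent out/in [0.4882 0.0506 0.216 ] [0.52   0.0137 0.216 ] 0.048739217938903484
scene [0.4902 0.0591 0.216 ] [0.5254 0.0186 0.216 ]
pump [ 0.6252 -0.1707  0.216 ] [ 0.605  -0.1274  0.216 ] [ 0.6323 -0.1669  0.216 ]
silencer tip [0.5254 0.0362 0.182 ] [0.5225 0.0419 0.182 ]
cup [ 0.6473 -0.0454  0.202 ] [ 0.636  -0.0437  0.202 ]
nose [0.417  0.0522 0.015 ]
jarS [0.5758 0.1409 0.075 ]
mix [ 0.4137 -0.172   0.095 ]
po -62.8107955637837 0.13107657540844406
sil 113.79288265724448 0.09868082924543269
```

The gauge is at about (0.567,-0.052) and the pivot at about (0.546,-0.006). The pipe's +y heads at about 114.5° and the lever at about 133°, so the lever stands near 0.32 rad. I'll push from its clockwise (silencer) side with the gripper shut, tip at z of about 0.205. First I move to above that spot.

>>> carry_out --rows '[[[0.02,-0.025,0.03,0,0,-5,0],[0.045,-0.06,0.06,0,0,-10,0],[0.07,-0.095,0.06,0,0,-15,0],[0.095,-0.125,0.06,0,0,-20,0],[0.12,-0.16,0.06,0,0,-25,0]]]' --grip_force 30

```text
time: 0.6
tcp_pos: [0.2703, 0.3934, 0.3073]
ee_rot: [0.344, 0.939, -0.001, -0.0]
ft_force: [0.9, -0.0, 0.1]
gripper_width: 0.0126
```

>>> carry_out --rows '[[[0.025,-0.033,0,0,0,-2,0],[0.05,-0.066,0,0,0,-4,0],[0.075,-0.1,0,0,0,-6,0],[0.1,-0.133,0,0,0,-7,0],[0.125,-0.166,0,0,0,-7,0]]]'

```text
time: 1.1
tcp_pos: [0.3958, 0.2258, 0.307]
ee_rot: [0.401, 0.916, -0.001, -0.001]
ft_force: [0.7, 0.8, -0.2]
gripper_width: 0.0003
```

>>> carry_out --rows '[[[0.025,-0.033,0,0,0,0,0],[0.05,-0.066,0,0,0,0,0],[0.075,-0.1,0,0,0,0,0],[0.1,-0.13,0,0,0,0,0],[0.105,-0.137,0,0,0,0,0]]]'

```text
time: 1.6
tcp_pos: [0.5023, 0.0858, 0.3062]
ee_rot: [0.403, 0.915, -0.001, -0.001]
ft_force: [-0.3, -0.1, -0.3]
gripper_width: -0.0002
```

```bash
python3 - <<'E'
from h import *
s=ctrl.state(); print(s["tcp_pos"],s["ee_rot"],s["gripper_width"],s["ft_force"])
a,_=ctrl.get_image("top"); b,_=ctrl.get_image("scene")
f=lambda p:cv2.resize(p[:,:,::-1],None,fx=4,fy=4,interpolation=cv2.INTER_CUBIC)
cv2.imwrite("pics/t1.png",f(a[185:305,250:420]));cv2.imwrite("pics/s1.png",f(b[150:290,230:410]))
E
```

```text
[0.50225796 0.08580871 0.30624157] [ 4.03052133e-01  9.15175842e-01 -1.23545987e-03 -7.93675920e-04] -0.00017672008976934154 [-0.31740324 -0.12628539 -0.29507188]
```

View pics/t1.png

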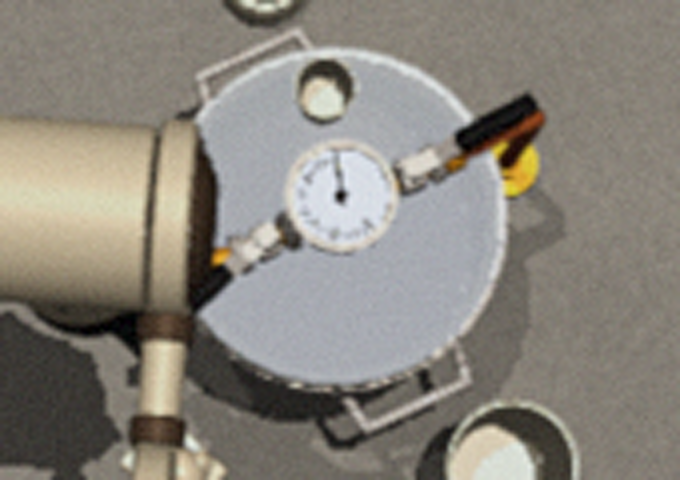

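View pics/s1.png

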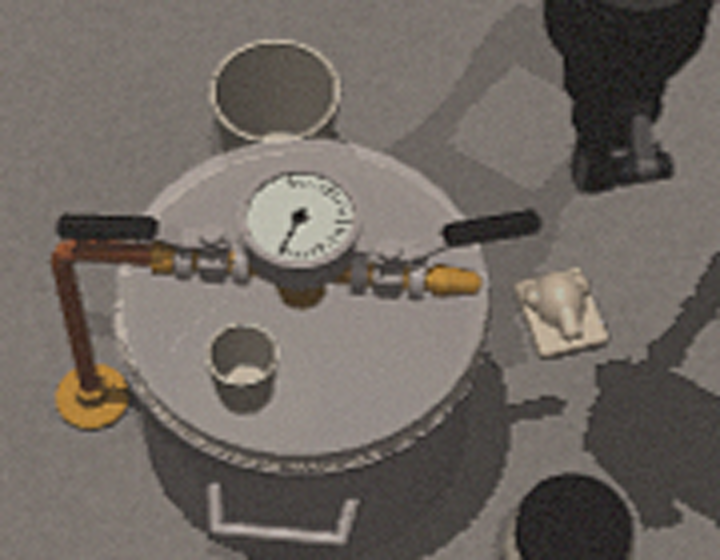

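The shut fingers hang clear at about (620,170) in the scene crop, and the vent lever is unmoved. Now I shift over to the silencer side and go down.

>>> carry_out --rows '[[[0.032,-0.02,0,0,0,0,0],[0.032,-0.02,-0.03,0,0,0,0],[0.032,-0.02,-0.06,0,0,0,0],[0.032,-0.02,-0.083,0,0,0,0],[0.032,-0.02,-0.083,0,0,0,0]]]'

```text
time: 2.2
tcp_pos: [0.5297, 0.0697, 0.2194]
ee_rot: [0.401, 0.916, -0.002, -0.005]
ft_force: [-0.1, 0.4, 0.1]
gripper_width: 0.0001
```

```bash
python3 - <<'E'
from h import *
s=ctrl.state(); print(s["tcp_pos"],s["ee_rot"],s["gripper_width"],s["ft_force"])
b,_=ctrl.get_image("scene")
f=lambda p:cv2.resize(p[:,:,::-1],None,fx=4,fy=4,interpolation=cv2.INTER_CUBIC)
cv2.imwrite("pics/s2.png",f(b[150:290,230:410]))
E
```

```text
[0.52967547 0.0697256  0.21944343] [ 0.40146237  0.91585764 -0.00193225 -0.00538725] 5.845654108625793e-05 [-0.14964772  0.42415376  0.14692224]
```

View pics/s2.png

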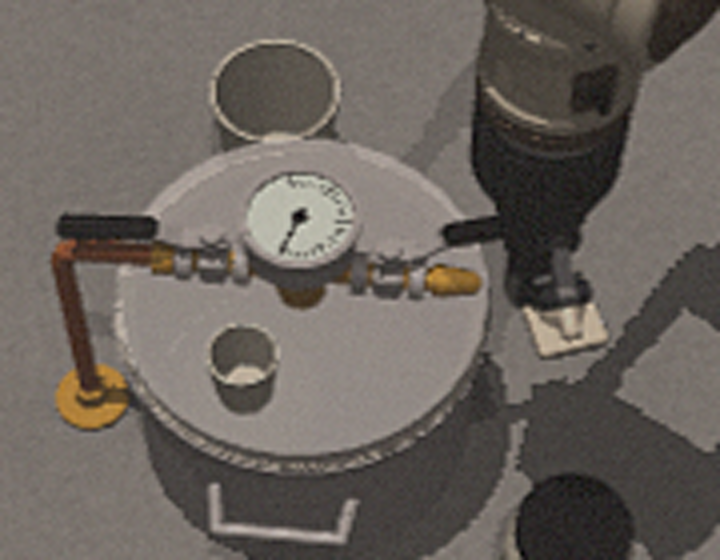

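The fingertips are beside the lever on the silencer side with a gap of about 18 mm, and nothing has been touched. Next I work out the arc.

```bash
python3 - <<'E'
import numpy as np
P=np.array([.546,-.0065])
for th in range(128,215,6):
    a=np.radians(th);L=np.array([np.cos(a),np.sin(a)]);N=np.array([L[1],-L[0]])
    print(th,(P+.062*L+.0215*N).round(4),(P+.062*L+.0215*N-[.5297,.0697]).round(4))
E
```

```text
128 [0.5248 0.0556] [-0.0049 -0.0141]
134 [0.5184 0.053 ] [-0.0113 -0.0167]
140 [0.5123 0.0498] [-0.0174 -0.0199]
146 [0.5066 0.046 ] [-0.0231 -0.0237]
152 [0.5014 0.0416] [-0.0283 -0.0281]
158 [0.4966 0.0367] [-0.0331 -0.033 ]
164 [0.4923 0.0313] [-0.0374 -0.0384]
170 [0.4887 0.0254] [-0.041  -0.0443]
176 [0.4857 0.0193] [-0.044  -0.0504]
182 [0.4833 0.0128] [-0.0464 -0.0569]
188 [0.4816 0.0062] [-0.0481 -0.0635]
194 [ 0.4806 -0.0006] [-0.0491 -0.0703]
200 [ 0.4804 -0.0075] [-0.0493 -0.0772]
206 [ 0.4808 -0.0144] [-0.0489 -0.0841]
212 [ 0.482  -0.0211] [-0.0477 -0.0908]
```

>>> carry_out --rows '[[[-0.005,-0.01,0.003,0,0,0,0],[-0.011,-0.017,0.003,0,0,2,0],[-0.0175,-0.02,0.003,0,0,8,0],[-0.023,-0.024,0.003,0,0,14,0],[-0.028,-0.028,0.003,0,0,20,0]]]'

```text
time: 2.75
tcp_pos: [0.5041, 0.0414, 0.2277]
ee_rot: [0.234, 0.972, -0.001, -0.001]
ft_force: [1.6, 2.4, -0.5]
gripper_width: -0.0
```

```bash
python3 - <<'E'
from h import *
s=ctrl.state(); print(s["tcp_pos"],s["ee_rot"],s["gripper_width"],s["ft_force"])
b,_=ctrl.get_image("scene")
f=lambda p:cv2.resize(p[:,:,::-1],None,fx=4,fy=4,interpolation=cv2.INTER_CUBIC)
cv2.imwrite("pics/s3.png",f(b[150:290,230:410]))
E
```

```text
[0.50409241 0.04141289 0.22770392] [ 2.34166547e-01  9.72195744e-01 -1.08219455e-03 -5.40860738e-04] -4.576392579589053e-05 [ 1.62428294  2.35174376 -0.45469629]
```

View pics/s3.png

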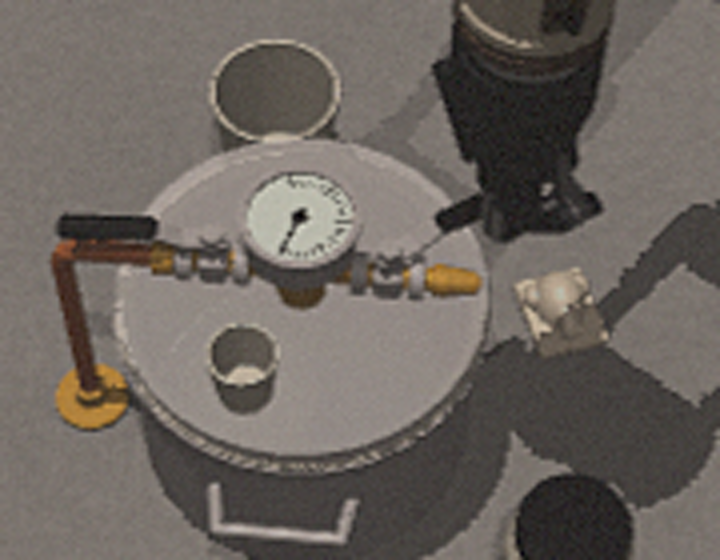

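The push works: about 3 N on the lever, which has begun to turn. I continue along the arc and lower the tip slightly.

>>> carry_out --rows '[[[-0.0075,-0.005,-0.004,0,0,5,0],[-0.012,-0.01,-0.004,0,0,11,0],[-0.0155,-0.016,-0.004,0,0,17,0],[-0.0185,-0.022,-0.004,0,0,23,0],[-0.021,-0.0285,-0.004,0,0,29,0]]]'

```text
time: 3.3
tcp_pos: [0.484, 0.0124, 0.2265]
ee_rot: [-0.02, 1.0, -0.002, 0.003]
ft_force: [1.9, 2.7, 1.7]
gripper_width: 0.0004
```

>>> carry_out --rows '[[[-0.0025,-0.006,-0.003,0,0,5,0],[-0.0035,-0.01,-0.003,0,0,9,0],[-0.0035,-0.014,-0.003,0,0,12,0],[-0.0035,-0.017,-0.003,0,0,15,0],[-0.0035,-0.02,-0.003,0,0,18,0]]]'

```text
time: 3.8
tcp_pos: [0.4813, -0.0077, 0.2263]
ee_rot: [-0.176, 0.984, -0.002, 0.005]
ft_force: [-1.0, 2.1, 4.2]
gripper_width: -0.0002
```

```bash
python3 - <<'E'
from h import *
s=ctrl.state(); print(s["tcp_pos"],s["ee_rot"],s["gripper_width"],s["ft_force"])
f=lambda p:cv2.resize(p[:,:,::-1],None,fx=4,fy=4,interpolation=cv2.INTER_CUBIC)
b,_=ctrl.get_image("scene")
cv2.imwrite("pics/s4.png",f(b[150:290,230:410]))
E
```

```text
[ 0.48133799 -0.0076507   0.22634237] [-0.17620486  0.98434153 -0.00170058  0.00455079] -0.0001520946344636132 [-0.98779603  2.13213779  4.19818882]
```

View pics/s4.png

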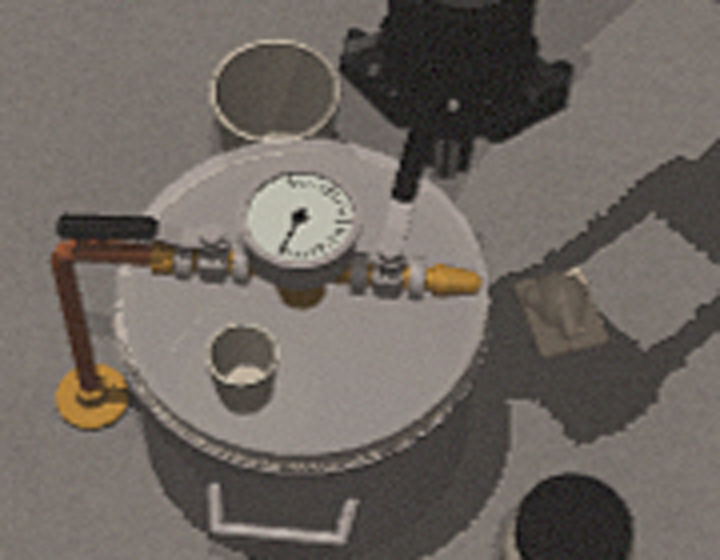

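The lever is nearly square across the pipe, with its grip at about (405,170). I keep going gently to the stop and watch the force. The small upward force suggests I shouldn't lower the tip further.

>>> carry_out --rows '[[[0,-0.002,0,0,0,1,0],[0,-0.004,0,0,0,2,0],[0.0005,-0.006,0,0,0,4,0],[0.001,-0.008,0,0,0,5,0],[0.001,-0.01,0,0,0,5,0]]]'

```text
time: 4.35
tcp_pos: [0.4828, -0.0172, 0.227]
ee_rot: [-0.22, 0.976, -0.001, 0.005]
ft_force: [-1.3, 9.5, 7.4]
gripper_width: 0.0001
```

>>> carry_out --rows '[[[0.0005,-0.001,0,0,0,0,0],[0.001,-0.002,0,0,0,0,0],[0.001,-0.003,0,0,0,0,0],[0.001,-0.004,0,0,0,0,0],[0.001,-0.004,0,0,0,0,0]]]'

```text
time: 4.85
tcp_pos: [0.483, -0.0177, 0.2271]
ee_rot: [-0.22, 0.976, 0.004, 0.005]
ft_force: [-4.2, 16.0, 8.3]
gripper_width: 0.0001
```

```bash
python3 - <<'E'
from h import *
s=ctrl.state(); print(s["tcp_pos"],s["ee_rot"],s["gripper_width"],s["ft_force"])
f=lambda p:cv2.resize(p[:,:,::-1],None,fx=4,fy=4,interpolation=cv2.INTER_CUBIC)
b,_=ctrl.get_image("scene")
cv2.imwrite("pics/s5.png",f(b[150:290,230:410]))
E
```

```text
[ 0.48298292 -0.01765074  0.22714131] [-0.21973551  0.97553814  0.00353872  0.00539683] 0.00014504292510912937 [-4.15571202 16.0009273   8.25620303]
```

View pics/s5.png

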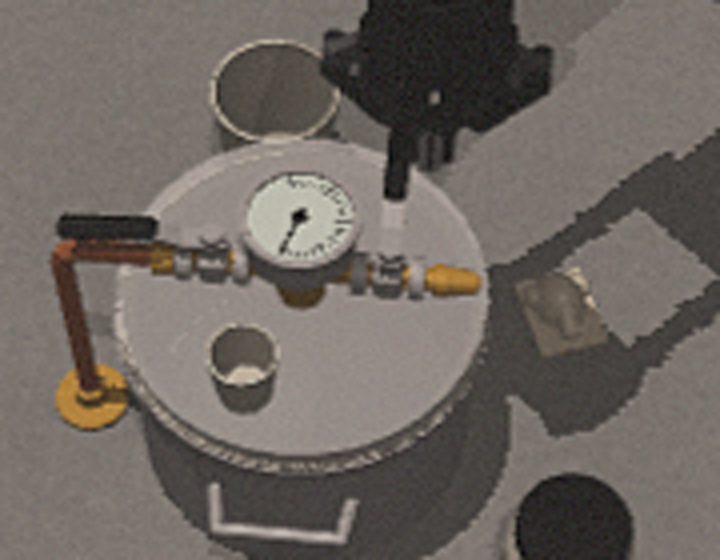

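The tip is stuck while the force has risen to 16 N, so the lever is on its stop. I back away square to the lever, then go up.

>>> carry_out --rows '[[[-0.006,0.014,0,0,0,0,0],[-0.014,0.032,0,0,0,0,0],[-0.016,0.036,0.02,0,0,0,0],[-0.016,0.036,0.06,0,0,0,0],[-0.016,0.036,0.095,0,0,0,0]]]'

```text
time: 5.4
tcp_pos: [0.4664, 0.0186, 0.3229]
ee_rot: [-0.22, 0.976, 0.003, 0.005]
ft_force: [0.8, 0.1, -0.0]
gripper_width: 0.0
```

```bash
python3 - <<'E'
from h import *
s=ctrl.state(); print(s["tcp_pos"],s["ee_rot"],s["gripper_width"],s["ft_force"])
f=lambda p:cv2.resize(p[:,:,::-1],None,fx=4,fy=4,interpolation=cv2.INTER_CUBIC)
b,_=ctrl.get_image("scene")
cv2.imwrite("pics/s6.png",f(b[150:290,230:410]))
b,_=ctrl.get_image("top")
cv2.imwrite("pics/t6.png",f(b[185:305,250:420]))
E
```

```text
[0.4664095  0.0185672  0.32290572] [-0.21966166  0.97555847  0.00314663  0.00495193] 2.7750800846826653e-05 [ 0.78251988  0.07728655 -0.04404083]
```

View pics/s6.png

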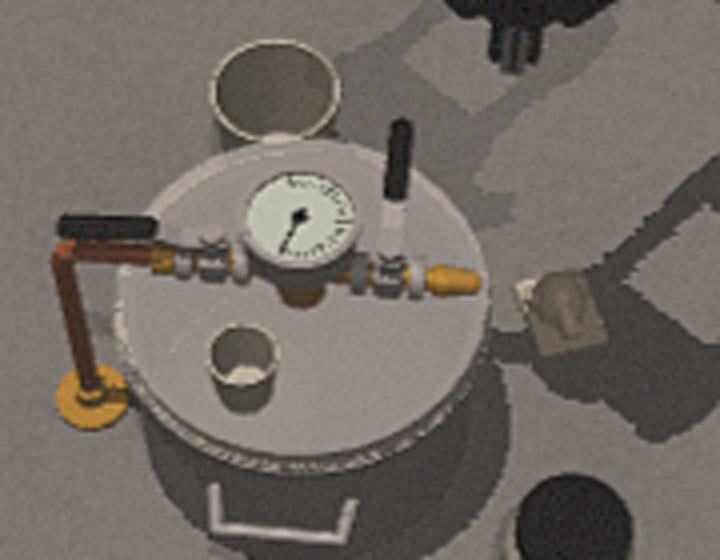

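View pics/t6.png

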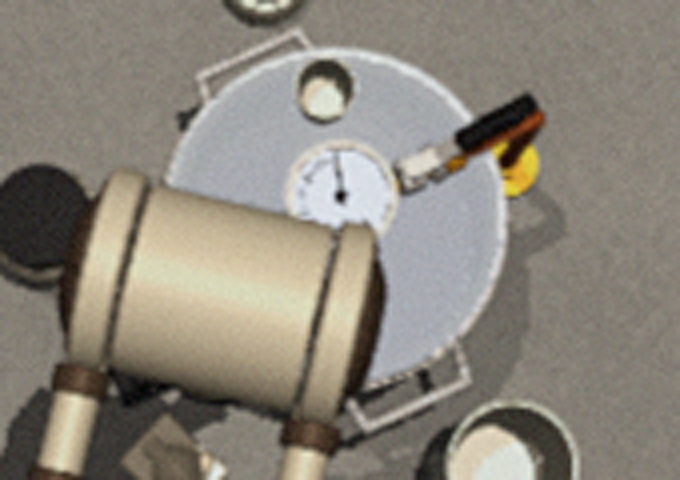

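The lever now stands square across the pipe, its grip running from (402,122) to (396,195) in the scene crop. The pump lever is unchanged. I'll measure the angle.

```bash
python3 - <<'E'
from h import *
s=lambda u,v,z=.2165:bp("scene",230+u/4,150+v/4,z)
def ang(a,b): d=(b-a);return a.round(4),b.round(4),np.degrees(np.arctan2(d[1],d[0]))%360
print("vent",ang(s(396,196),s(402,122)))
print("pump",ang(s(156,227),s(60,225)))
print("pipe gauge->vent stem",ang(s(300,216,.236),s(390,260,.205)))
print("stem to stem",ang(s(213,250,.2),s(389,266,.2)))
print("pipe fittings",ang(s(170,260,.182),s(470,283,.182)))
E
```

```text
vent (array([ 0.5174, -0.0175,  0.2165]), array([ 0.4712, -0.0405,  0.2165]), np.float64(206.4889665750389))
pump (array([ 0.6047, -0.1211,  0.2165]), array([ 0.6313, -0.1675,  0.2165]), np.float64(299.7974931558423))
pipe gauge->vent stem (array([ 0.5679, -0.0493,  0.236 ]), array([ 0.5495, -0.0022,  0.205 ]), np.float64(111.39242212660598))
stem to stem (array([ 0.5925, -0.0922,  0.2   ]), array([ 0.5504, -0.0022,  0.2   ]), np.float64(115.08711210651603))
pipe fittings (array([ 0.6017, -0.1167,  0.182 ]), array([0.5263, 0.0375, 0.182 ]), np.float64(116.0647457522871))
```

The vent lever is about 91° from the pipe, so it is closed. Now I move over the gauge, staying high, then lower.

>>> carry_out --rows '[[[0.025,-0.0175,0,0,0,0,0],[0.05,-0.035,0,0,0,0,0],[0.075,-0.0525,0,0,0,0,0],[0.1,-0.07,0,0,0,0,0],[0.1,-0.07,0,0,0,0,0]]]'

```text
time: 6.0
tcp_pos: [0.5703, -0.0542, 0.3252]
ee_rot: [-0.218, 0.976, 0.001, 0.009]
ft_force: [-0.8, -0.0, -0.8]
gripper_width: 0.0004
```

>>> carry_out --rows '[[[0,0,-0.01,0,0,0,0],[0,0,-0.02,0,0,0,0],[0,0,-0.03,0,0,0,0],[0,0,-0.04,0,0,0,0],[0,0,-0.04,0,0,0,0]]]'

```text
time: 6.5
tcp_pos: [0.5691, -0.0536, 0.283]
ee_rot: [-0.218, 0.976, 0.002, 0.007]
ft_force: [-0.5, -0.3, -0.2]
gripper_width: 0.0004
```

```bash
python3 - <<'E'
from h import *
s=ctrl.state(); print(s["tcp_pos"],s["ee_rot"],s["gripper_width"],s["ft_force"])
f=lambda p:cv2.resize(p[:,:,::-1],None,fx=4,fy=4,interpolation=cv2.INTER_CUBIC)
b,_=ctrl.get_image("scene")
cv2.imwrite("pics/s7.png",f(b[150:290,230:410]))
E
```

```text
[ 0.56905363 -0.05358552  0.28297224] [-0.21842194  0.97582674  0.00164366  0.00716366] 0.000387023134240367 [-0.54031859 -0.30803082 -0.16303366]
```

View pics/s7.png

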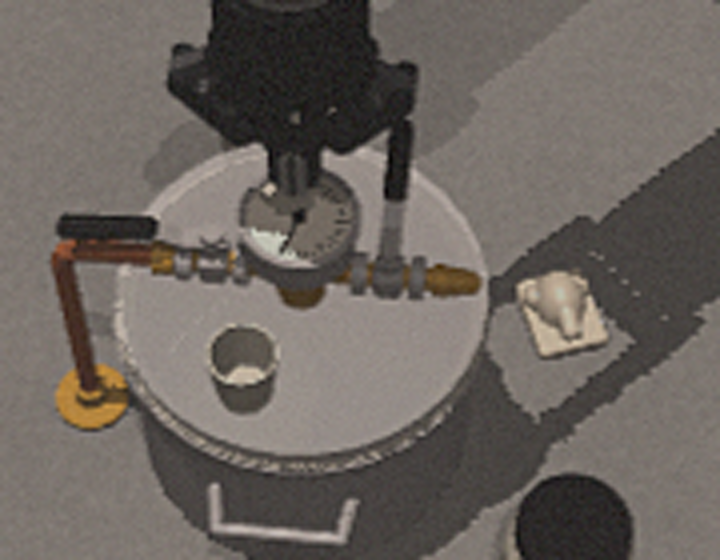

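The fingertips stand over the dial, at about (293,198) in the crop, roughly 30 mm above it. The levers look unchanged. I hold here for over two seconds.

>>> carry_out --rows '[[[-0.002,0.002,-0.002,0,0,0,0],[-0.002,0.002,-0.002,0,0,0,0],[-0.002,0.002,-0.002,0,0,0,0],[-0.002,0.002,-0.002,0,0,0,0],[-0.002,0.002,-0.002,0,0,0,0]]]'

```text
time: 7.05
tcp_pos: [0.5677, -0.0519, 0.2824]
ee_rot: [-0.218, 0.976, 0.001, 0.008]
ft_force: [0.8, 0.1, 0.1]
gripper_width: -0.0
```

>>> carry_out --rows '[[[0,0,0,0,0,0,0],[0,0,0,0,0,0,0],[0,0,0,0,0,0,0],[0,0,0,0,0,0,0],[0,0,0,0,0,0,0]]]'

```text
time: 7.55
tcp_pos: [0.5677, -0.0519, 0.2825]
ee_rot: [-0.218, 0.976, 0.001, 0.008]
ft_force: [-0.4, 0.4, -0.1]
gripper_width: -0.0
```

>>> carry_out --rows '[[[0,0,0,0,0,0,0],[0,0,0,0,0,0,0],[0,0,0,0,0,0,0],[0,0,0,0,0,0,0],[0,0,0,0,0,0,0]]]'

```text
time: 8.05
tcp_pos: [0.5677, -0.0519, 0.2825]
ee_rot: [-0.218, 0.976, 0.001, 0.008]
ft_force: [0.9, 1.2, -0.1]
gripper_width: -0.0001
```

>>> carry_out --rows '[[[0,0,0,0,0,0,0],[0,0,0,0,0,0,0],[0,0,0,0,0,0,0],[0,0,0,0,0,0,0],[0,0,0,0,0,0,0]]]'

```text
time: 8.55
tcp_pos: [0.5678, -0.0519, 0.2824]
ee_rot: [-0.218, 0.976, 0.001, 0.008]
ft_force: [0.9, 0.0, 0.1]
gripper_width: -0.0003
```

>>> carry_out --rows '[[[0,0,0,0,0,0,0],[0,0,0,0,0,0,0],[0,0,0,0,0,0,0],[0,0,0,0,0,0,0],[0,0,0,0,0,0,0]]]'

```text
time: 9.05
tcp_pos: [0.5677, -0.0519, 0.2824]
ee_rot: [-0.218, 0.976, 0.001, 0.008]
ft_force: [-0.1, -1.3, -0.1]
gripper_width: 0.0001
```

>>> carry_out --rows '[[[0,0,0,0,0,0,0],[0,0,0,0,0,0,0],[0,0,0,0,0,0,0],[0,0,0,0,0,0,0],[0,0,0,0,0,0,0]]]'

```text
time: 9.55
tcp_pos: [0.5678, -0.0519, 0.2824]
ee_rot: [-0.218, 0.976, 0.001, 0.008]
ft_force: [-0.0, 0.1, 0.3]
gripper_width: -0.0
```

```bash
python3 - <<'E'
from h import *
s=ctrl.state(); print(s["time"],s["tcp_pos"],s["ft_force"])
f=lambda p:cv2.resize(p[:,:,::-1],None,fx=4,fy=4,interpolation=cv2.INTER_CUBIC)
b,_=ctrl.get_image("scene")
cv2.imwrite("pics/s8.png",f(b[150:290,230:410]))
E
```

```text
9.55 [ 0.56775448 -0.05187031  0.2824331 ] [-0.00111042  0.13151396  0.26731329]
```

View pics/s8.png

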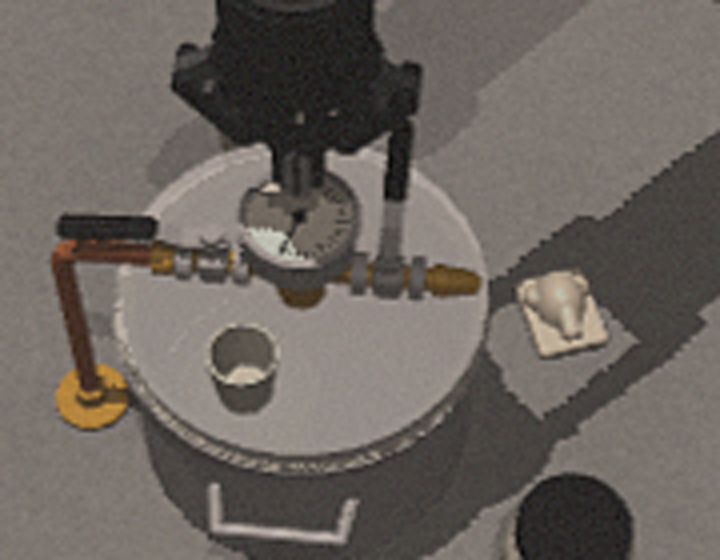

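The tips are steady over the dial at (297,200), with no force on the tool. The vent lever is still square and the pump lever, cup and cast are in place, so I'm handing in.

```bash
python3 -c "
from plant import ctrl
ctrl.job_done()"
```

```text
the job is handed in; nothing more can be done
```

I closed the vent valve by pushing its lever round with the shut fingertips, from the silencer side. I then moved over the gauge and held the pointing pose for about 3 s, and handed the job in at 9.6 s still pointing.

- **Vent valve:** at the end of the push the tip stopped moving while the force rose to about 16 N, so the lever was on its stop. The picture taken after I backed off puts it about 91° from the pipe, which is closed.
- **Pointing:** the grasp point is about 48 mm above the dial's rim and a few millimetres from its middle sideways. My two camera estimates of that middle differ by about 6 mm. The tips are about 29 mm above the dial, and the force reading is about zero.
- **Pump lever and loose items:** I did not go near the pump lever, and it looks unmoved. The measuring cup, nose cast and short jar look unmoved in the last picture. The mixing cup looked unmoved before the arm moved over the gauge. I did not take a last picture of the timer, tall jar and mould, but the arm stayed well above them.
- **Disagreement:** during the push the tool rode 3–5 mm higher than commanded, with an upward force of up to 8 N. I did not find the cause. The push still worked, and the force went away when I backed off.

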